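Stop the hidden bolt from turning behind the analyser bracket

TASK

The nut runner in front of the bracket keeps turning the nut, but it cannot tighten because the bolt slowly turns along with it. Make room first: nest the steel beakers standing on the plinth over the gap, the middle one upright into the largest, then the smallest upright into the middle one, setting each down without dropping it and leaving the other things on the bench undisturbed. Then reach down into the narrow gap behind the bracket, pinch the hidden bolt head well between the fingers and stop it from turning, and finish while still holding it like that.

Things in the scene. Friction and masses are not known exactly. Their poses are not given: they have to be found in the camera images.
- station: Fixed station. Origin on the bench under the bolt axis, at the bracket's back face; x away from the robot along the bolt, y along the bracket, z up. Upright steel bracket x -6 to 0 mm, 170 wide, 95 high; gap x 0 to 48, open above and at both ends; cream plinth x 48 to 178, 200 wide, top 95 high. In front, x -140 to -6: nut runner, nut and rack holder, all lower than 95.
- head (a point): Centre of the hidden hexagonal steel bolt head, mid-gap: 24 mm behind the bracket's back face, 70 above the bench (25 below the tops of bracket and plinth). Axes as the station's; they do not turn with the bolt. Head 22 mm across flats, 25.4 over corners, 16 thick along x, on an 18 mm thick sleeve up to the bracket. Free beside it: 16 mm each way along x, over 70 along y.
- bolt (a joint): Bolt angle about station x (rad). At 0 and each pi/3 two flats stand upright, facing station +y and -y. The nut drags it at about 0.15 rad/s, growing, with 0.08 N m, for ever unless held. It turns viscously: fingers closing along station y on the head at any angle swing it in about a second until two flats lie on the pads; 40 to 50 N of grip holds it.
- big: Largest open round steel beaker: 68 mm outside diameter, 55 mm high, wall 3 mm, floor 4 mm thick, standing on the bench to the left or the right of the station. Origin at the centre of its underside, z up along its axis.
- mid: Middle open round steel beaker: 50 mm outside diameter, 75 mm high, wall 3 mm, floor 4 mm, standing upright on the plinth's top beside the gap. Origin at the centre of its underside. Nested, it stands on the floor of the largest (underside 4 mm above that one's underside) and its rim stands 24 mm proud.
- small: Smallest open round steel beaker: 34 mm outside diameter, 95 mm high, wall 3 mm, floor 4 mm, standing upright on the plinth's top beside the gap, about 85 mm from the middle one along station y. Origin at the centre of its underside. Nested, its underside is 4 mm above the middle one's underside and its rim stands 24 mm proud.
- jar: Bystander: brown glass jar, 60 mm diameter, 80 mm high, on the bench on the side of the station where the largest beaker is not. Origin at the centre of its underside.
- dropper: Bystander: white dropper bottle, 26 mm diameter, 55 mm high, on the plinth's top behind the beakers. Origin at the centre of its underside.
- dropper2: Bystander: brown dropper bottle, 26 mm diameter, 55 mm high, on the bench to the left, well ahead. Origin at the centre of its underside.
- rack: Bystander: cream empty tube rack, 30 x 160 x 46 mm, on the bench to the right, well ahead. Origin at the centre of its underside.
- dish: Bystander: shallow white dish, 60 mm diameter, 15 mm high, on the bench to the right. Origin at the centre of its underside.
There are look-alikes about, which are no part of the job. Leave any green or red look-alike of the mid alone.

How it is judged (in metres and radians):
On the way, in this order (a step that is already met when the one before it is completed fails the run):
1. the middle beaker stands upright on the floor of the largest (horizontal distance between mid and big below 0.012 m and z of mid in the frame of big between -0.005 and 0.01 m and angle between each of mid, big's own z axis and vertical below 0.15 rad), for 0.2 s.
2. the smallest beaker stands upright on the floor of the middle one (all of step 1 and horizontal distance between small and mid below 0.01 m and z of small in the frame of mid between -0.005 and 0.01 m and angle between small's own z axis and vertical below 0.15 rad), for 0.2 s.
At the end, for the whole second after the job is handed in: Beakers nested upright on the bench and let go: middle in largest (axes within 12 mm), smallest in middle (10 mm), each on the next one's floor (6 mm). Fingers on the bolt head with over 8 N, TCP within 22 mm of its centre, bolt under 0.03 rad/s (0.15 when free) through the last second (all of step 2 and not (contact force between the fingers and big above 0.1 N) and not (contact force between the fingers and mid above 0.1 N) and not (contact force between the fingers and small above 0.1 N) and height (world z) of big below 0.006 m and contact force between the fingers and bolt above 8 N and distance between the grasp point and head below 0.022 m and velocity of joint bolt between -0.03 and 0.03 rad/s); the arm keeps its last pose, push and grip.
It fails at once if a bystander is shifted more than 40 mm or tipped (distance of any of jar, dropper, dropper2, rack, dish from where it was at the start of the episode above 0.04 m or angle between any of jar, dropper, dropper2, rack, dish's own z axis and vertical above 0.5 rad).
It fails at once if a beaker is dropped (falls free faster than 0.65 m/s, a fall of more than about 20 mm) ((linear speed of mid above 0.65 m/s and not (contact force between the fingers and mid above 0.1 N)) or (linear speed of small above 0.65 m/s and not (contact force between the fingers and small above 0.1 N)) or (linear speed of big above 0.65 m/s and not (contact force between the fingers and big above 0.1 N))).
It also fails if it takes over 64 s, if anything falls off the work surface, if the arm or the gripper's body presses on something with over 40 N, if the wrist force passes 120 N, or if a joint passes its speed limit or range.

ROBOT

A 6-joint arm with a two-finger parallel gripper is mounted at the origin on the work surface. World frame = base frame: x ahead of the robot, y to its left, z up, the work surface at z = 0. Lengths are in m, angles in degrees, forces in N, time in s.
With the tool pointing down it reaches from about 0.4 to 0.825 m from the base axis. Payload 7 kg.
Tool frame: the origin (TCP) lies between the finger pads, 19 mm behind the fingertips; this is the grasp point; z points along the fingers, y is the line along which they close (so a half turn about z gives the same grasp; the last joint's range is limited). The gripper opens to 88 mm and grips with 3 to 60 N. Pads are 19 mm wide; open, the fingers measure 130 mm over their backs; the gripper's body (78 mm by 193 mm) begins 47 mm behind the grasp point.
Start: joints at [82.626, 20.546, 0.682, 0, -70.136, -16.507], TCP at [0.273, 0.617, 0.245] pointing down, gripper open.
Joint ranges: [-176.03, 176.03], [-82.01, 121.73], [-58.28, 71.71], [-173.87, 95.51], [-174.79, -0.11], [-173.66, 173.66]. Speed limits (degrees/s): [136.94, 136.94, 172.46, 180, 180, 180].

INTERFACE

Orientations are given as [roll, pitch, yaw] about the fixed x, y, z axes, in that order (R = Rz(yaw) Ry(pitch) Rx(roll)).
In Python, from plant import get_obs, snapshot, close_job gives the robot as it stands.
- The arm moves only by the tool play_rows, never from a script. Its argument "commands" is a list that holds one entry, the list of rows, each a list of 7 numbers: the shift along the tool's x, y, z in cm, then the turn, a rotation vector about the tool's x, y, z in degrees, then the opening, from 0 (shut) to 1 (fully open). In form: [[[x, y, z, ax, ay, az, fingers], ...]]. A call has 1 to 20 rows; each row is the pose to reach, as a shift and turn from the pose commanded when the call began, along the tool's axes at that moment; what a row does not reach only later rows make up. A row lasts 1/12 s, in which the tool goes at most 41.7 mm and 7.16 degrees, less where a joint would pass 70% of its speed; a pose out of reach is approached as far as the arm can. A call with a gripper value outside its range is refused whole. The fingers move at their own pace and stop on an object; the grip force is fixed at half the most. Time passes only in rows, so rows that repeat a pose let the fingers close. It gives the time, the measured TCP pose, the force, the opening and the grip force at its end, in the units of the state.
- get_obs(): the state, without advancing time (a new reading comes with each control period).
- snapshot(name): name is "side" or "top"; returns a dict with "frame" (400x640x3 uint8, red, green, blue), "camera_matrix" (3x3 intrinsics, pixels), "origin" and "attitude" of the camera in the world. Camera axes: x right, y down, z forward; pixel columns grow to the right and rows downward; lengths in m; the calibration is good to about 2 mm. A picture is of the moment at which its call begins. There is no depth.
- close_job(): hands the job in; it is judged then, once.
The state is a dict: "clock": time; "joint_pos": joint angles; "qvel": joint speeds; "tau": joint torques, N m; "tool_pos": TCP position; "orientation": TCP orientation; "force": force on the tool from outside, world axes, zero at the start; "moment": the same for the moment, N m; "opening": finger opening in m; "gripper_force": force on a finger pad.
Only numpy, scipy, OpenCV 4.12 (cv2) and the standard library are available. Lean on these libraries where they do the work, as an engineer would, in place of code of your own. Each camera call takes 0.05 s, during which the arm holds its last target. There are 200 camera calls.

## Working session

There is one attempt and no reset: what is moved stays moved. The work goes in short steps, Python scripts to look and compute and a tool call to move; the robot and the scene stay as the last step left them, time stands still between calls to the robot, and variables do not carry over. Pictures are saved under pics/ and viewed, at most 10 in all, crops included, and the job is handed in when it is done.

Besides the shell and the picture viewer there is one more tool, called after "Emit:" in YAML: its name, and indented under it one key for each argument. play_rows: Moves the arm, as the interface text tells. Its arguments: {"type":"object","properties":{"commands":{"type":"array","items":{"type":"array","items":{"type":"array","items":{"type":"number"}}}}},"required":["commands"]}

```bash
ls; mkdir -p pics; python3 - <<'E'
from plant import *
import cv2
o=get_obs()
for k in o: print(k,o[k])
for n in("side","top"):
    s=snapshot(n); cv2.imwrite(f"pics/{n}0.png",s["frame"][:,:,::-1])
    print(n,s["camera_matrix"],s["origin"],s["attitude"])
E
```

```text
pics
clock 0.0
joint_pos [ 8.26253014e+01  2.05914426e+01  6.34039934e-01 -2.05104241e-02
 -7.01339049e+01 -1.65059787e+01]
qvel [-0.0022976   0.06271779 -0.01499066  0.07896863  0.10356289 -0.06972309]
tau [ 1.20999443e-04 -5.82718849e+01  2.93053758e+01  6.99712381e+00
  7.01902361e-03 -1.49023922e-04]
tool_pos [0.27310842 0.61679376 0.24442335]
orientation [ 1.79906977e+02 -7.45799089e-03 -2.38876565e+01]
force [0.0222393  0.6384799  0.40438903]
moment [-0.01602047 -0.02442844  0.00055716]
gripper_force 0.0
opening 0.08770961399400289
side [[408.35998223   0.         327.60946651]
 [  0.         408.35998223 193.33351241]
 [  0.           0.           1.        ]] [0.18200532 0.48416965 0.87041921] [-1.40874604e+02 -1.05772526e-01 -1.42849533e+02]
top [[466.70789384   0.         309.48665225]
 [  0.         466.70789384 197.09865973]
 [  0.           0.           1.        ]] [ 0.44171882 -0.04030805  1.51508996] [-175.18070654   -0.17989299  -90.4813609 ]
```

View pics/side0.png

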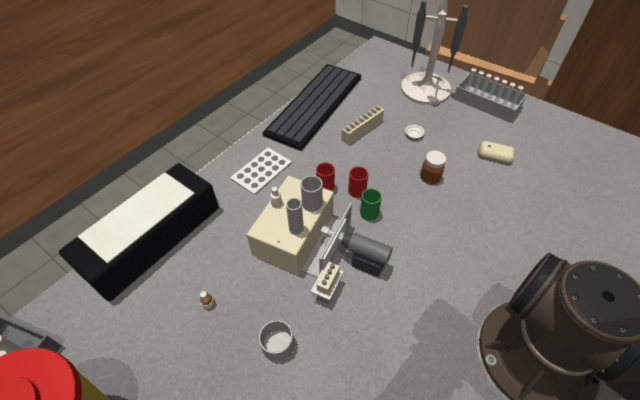

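View pics/top0.png

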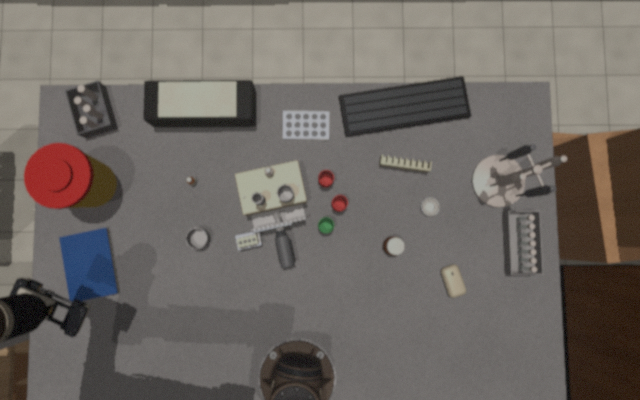

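The side view shows the station centre at about (300,220), with mid at (312,193), small at (295,215), big at (276,341) and the white dropper at (275,197). There are red and green look-alikes at (325,177), (358,182) and (371,205). In the top view big is at (198,239), mid at (286,194) and small at (258,199). I'll enlarge both.

```bash
python3 - <<'E'
import cv2
a=cv2.imread("pics/side0.png")[165:365,225:405]; cv2.imwrite("pics/side0c.png",cv2.resize(a,None,fx=3,fy=3,interpolation=cv2.INTER_CUBIC))
a=cv2.imread("pics/top0.png")[150:270,180:340]; cv2.imwrite("pics/top0c.png",cv2.resize(a,None,fx=5,fy=5,interpolation=cv2.INTER_CUBIC))
E
```

```text
(no output)
```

View pics/side0c.png

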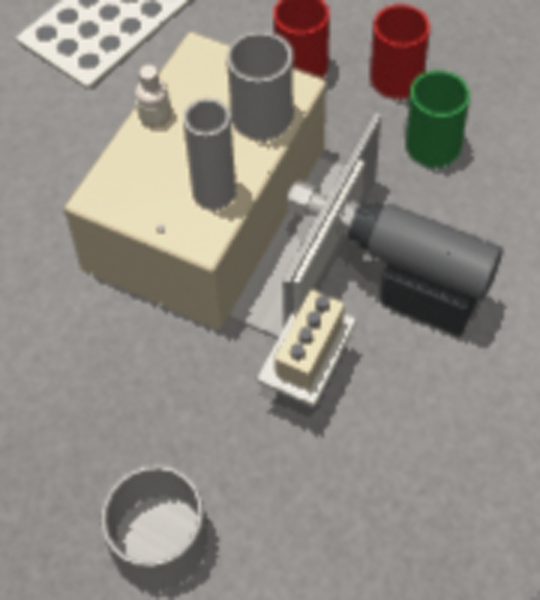

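View pics/top0c.png

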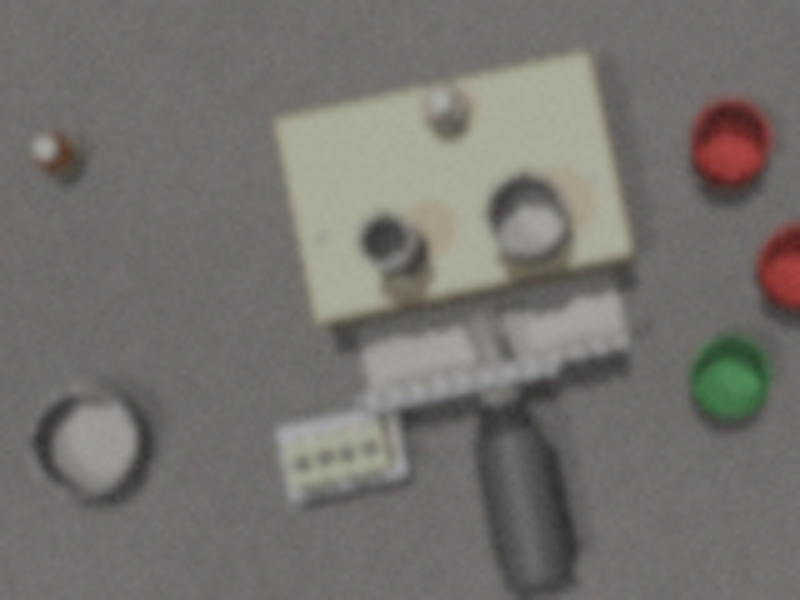

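The crops show the plinth top corners, the three grey beaker rims and the dropper clearly in both views. I'll fit the station pose and the rims.

```bash
cat > h.py <<'E'
import numpy as np, cv2
from scipy.spatial.transform import Rotation as R
from scipy.optimize import least_squares
C={"side":([[408.35998,0,327.60947],[0,408.35998,193.33351],[0,0,1]],[.18200532,.48416965,.87041921],[-140.874604,-.105772526,-142.849533]),
"top":([[466.70789,0,309.48665],[0,466.70789,197.09866],[0,0,1]],[.44171882,-.04030805,1.51508996],[-175.180707,-.17989299,-90.4813609])}
def crop(n,p): 
    p=np.atleast_2d(np.array(p,float)); f,o=(3,(225,165)) if n=="side" else (5,(180,150))
    return (p+.5)/f-.5+o
def proj(n,P):
    K,o,a=C[n]; q=(np.atleast_2d(P)-o)@R.from_euler("xyz",a,degrees=True).as_matrix(); q=q@np.array(K).T
    return q[:,:2]/q[:,2:]
def ray(n,p,z):
    K,o,a=C[n]; p=np.atleast_2d(p); d=np.c_[p,np.ones(len(p))]@np.linalg.inv(K).T@R.from_euler("xyz",a,degrees=True).as_matrix().T
    return np.array(o)+d*((z-o[2])/d[:,2])[:,None]
E
python3 - <<'E'
from h import *
np.set_printoptions(precision=4,suppress=True)
M=np.array([[48,100,95],[178,100,95],[178,-100,95],[48,-100,95]])/1e3
S=crop("side",[(215,270),(66,210),(192,33),(326,82)]);T=crop("top",[(318,322),(275,120),(590,52),(632,257)])
def st(p): return R.from_euler("z",p[2]).apply(M)+[p[0],p[1],0]
for w in((1,1),(1,0),(0,1)):
    f=lambda p:np.r_[w[0]*(proj("side",st(p))-S).ravel(),w[1]*(proj("top",st(p))-T).ravel()]
    r=least_squares(f,[.45,.0,.2]); print(r.x[:2],np.degrees(r.x[2]),r.fun.round(1))
for n,z,a,b in(("mid",.170,(260,63),(528,216)),("small",.190,(207,117),(388,240)),("big",.055,(153,516),(95,441)),("dropper",.15,(149,72),(441,100))):
    print(n,ray("side",crop("side",a),z),ray("top",crop("top",b),z))
for n,z,s,t in(("jar",.08,(435,159),(395,245)),("green",.075,None,(325,227)),("red1",.075,None,(339,203)),("red2",.075,None,(326,178))):
    print(n,ray("side",s,z) if s else "",ray("top",t,z))
E
```

```text
[0.4834 0.0522] 11.919708353603989 [ 0.6  0.8 -0.5 -0.6 -0.  -1.3  1.8 -0.7 -1.2  0.6 -1.2 -0.4 -0.4 -0.7
  0.2 -0.5]
[0.4837 0.053 ] 12.183552381371035 [ 0.4  1.1 -0.9 -0.1 -0.7 -1.   1.3 -0.6 -0.   0.  -0.  -0.  -0.  -0.
 -0.  -0. ]
[0.4825 0.0509] 11.579585395468618 [ 0.   0.   0.  -0.   0.  -0.   0.  -0.  -0.7  0.7 -0.5 -0.4  0.4 -0.3
  0.8 -0. ]
mid [[0.5675 0.0337 0.17  ]] [[0.5681 0.0247 0.17  ]]
small [[0.5552 0.1078 0.19  ]] [[0.5532 0.1035 0.19  ]]
big [[0.4408 0.3123 0.055 ]] [[0.4404 0.3005 0.055 ]]
dropper [[0.6405 0.0793 0.15  ]] [[0.6392 0.0767 0.15  ]]
jar [[ 0.4116 -0.2979  0.08  ]] [[ 0.4134 -0.3064  0.08  ]]
green  [[ 0.4703 -0.0929  0.075 ]]
red1  [[ 0.544 -0.137  0.075]]
red2  [[ 0.6222 -0.0977  0.075 ]]
```

```bash
cat > ov.py <<'E'
from h import *
def overlay(objs,src,out,st=None,f=5,wins={"side":(235,170,85,115),"top":(182,165,145,90)}):
    im=[]
    for n in("side","top"):
        x,y,w,h=wins[n]; a=cv2.imread(f"pics/{n}{src}.png")[y:y+h,x:x+w]
        a=cv2.resize(a,None,fx=f,fy=f,interpolation=cv2.INTER_CUBIC); a=cv2.convertScaleAbs(a,alpha=1.3)
        dr=lambda P,c:cv2.polylines(a,[np.round(((proj(n,P)-(x,y)+.5)*f-.5)*8).astype(int)],True,c,1,cv2.LINE_AA,3)
        t=np.linspace(0,2*np.pi,60)
        for X,Y,z0,z1,r,c in objs:
            for z in(z0,z1): dr(np.c_[X+r*np.cos(t),Y+r*np.sin(t),z+0*t],c)
        if st is not None:
            for B in([[48,100,95],[178,100,95],[178,-100,95],[48,-100,95]],[[-6,85,95],[0,85,95],[0,-85,95],[-6,-85,95]]):
                dr(R.from_euler("z",st[2],degrees=True).apply(np.array(B)/1e3)+[st[0],st[1],0],(255,0,255))
        im.append(a)
    H=max(i.shape[0] for i in im); im=[cv2.copyMakeBorder(i,0,H-i.shape[0],0,0,0) for i in im]
    cv2.imwrite(out,np.hstack(im))
E
python3 - <<'E'
from ov import *
Y=(0,255,255)
o=[(.567,.0295,.095,.17,.025,Y),(.554,.1055,.095,.19,.017,Y),(.4405,.3065,0,.055,.034,Y)]
overlay(o,"0","pics/ov1.png",(.4834,.0522,11.92),f=3,wins={"side":(235,165,115,200),"top":(182,165,145,90)})
E
```

```text
(no output)
```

View pics/ov1.png

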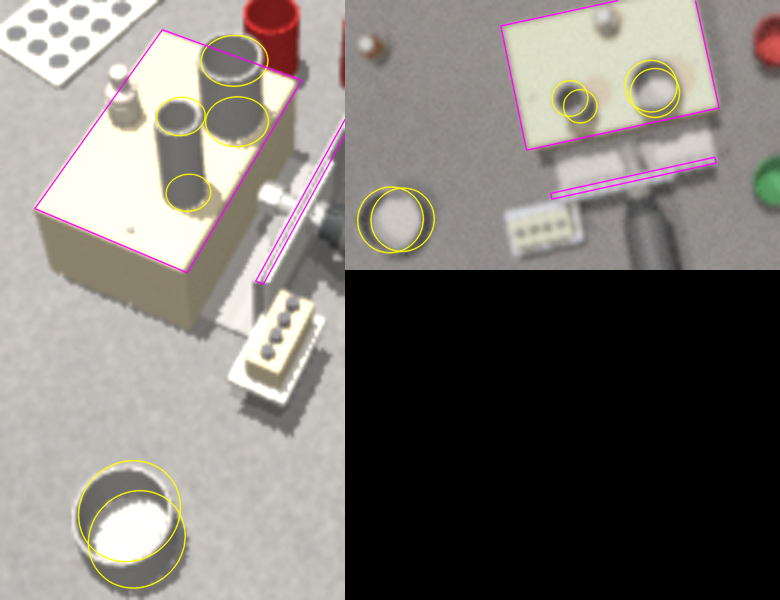

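The station fit is good. The rims disagree between the views by several mm, so I'll refine them with a silhouette-gradient fit per camera.

```bash
cat > fit.py <<'E'
from h import *
from scipy.ndimage import map_coordinates, gaussian_filter
from scipy.optimize import minimize
t=np.linspace(0,2*np.pi,90)
def circ(X,Y,z,r): return np.c_[X+r*np.cos(t),Y+r*np.sin(t),z+0*t]
def score(n,im,X,Y,z0,z1,r):
    P=np.vstack([proj(n,circ(X,Y,z,r)) for z in(z0,z1)]).astype(np.float32)
    h=cv2.convexHull(P)[:,0].astype(float); s=np.r_[h,h[:1]]
    L=np.r_[0,np.cumsum(np.linalg.norm(np.diff(s,axis=0),axis=1))]; u=np.linspace(0,L[-1],160)
    q=np.c_[np.interp(u,L,s[:,0]),np.interp(u,L,s[:,1])]; c=q.mean(0); T=np.gradient(q,axis=0); N=np.c_[T[:,1],-T[:,0]]; N/=np.linalg.norm(N,axis=1)[:,None]+1e-9
    d=0
    for k in range(3):
        g=lambda p:map_coordinates(im[:,:,k],[p[:,1],p[:,0]],order=1)
        d=d+np.abs(g(q+N*.9)-g(q-N*.9))
    return np.minimum(d,120).mean()
def fit(n,im,X,Y,z0,z1,r,w=.014):
    im=gaussian_filter(im.astype(float),(.5,.5,0)); G=np.arange(-w,w+1e-6,.001)
    S=np.array([[score(n,im,X+a,Y+b,z0,z1,r) for b in G] for a in G]); return S,G
E
python3 - <<'E'
from fit import *
for nm,X,Y,z0,z1,r in(("mid",.567,.0295,.095,.17,.025),("small",.554,.1055,.095,.19,.017),("big",.4405,.3065,0,.055,.034),("drop",.64,.078,.095,.13,.013)):
    T=0
    for n in("side","top"):
        S,G=fit(n,cv2.imread(f"pics/{n}0.png"),X,Y,z0,z1,r); i,j=np.unravel_index(S.argmax(),S.shape)
        print(nm,n,round(X+G[i],4),round(Y+G[j],4),S.max().round(1),S.mean().round(1)); T=T+S/S.max()
    i,j=np.unravel_index(T.argmax(),T.shape); print(nm,"joint",round(X+G[i],4),round(Y+G[j],4))
E
```

```text
mid side 0.57 0.0295 101.7 51.0
mid top 0.565 0.0245 81.8 43.9
mid joint 0.572 0.0255
small side 0.556 0.1075 109.8 47.9
small top 0.552 0.1035 91.6 43.0
small joint 0.555 0.1055
big side 0.4365 0.3115 89.4 37.4
big top 0.4395 0.3045 53.2 39.4
big joint 0.4345 0.3105
drop side 0.639 0.081 108.2 48.7
drop top 0.636 0.076 73.9 32.3
drop joint 0.638 0.079
```

```bash
cat > mv.py <<'E'
import numpy as np
from scipy.spatial.transform import Rotation as R
from plant import get_obs
def go(x,y,z,yaw):
    o=get_obs(); A=R.from_euler("xyz",o["orientation"],degrees=True); B=R.from_euler("xyz",[180,0,yaw],degrees=True)
    print("clock",round(o["clock"],2),"cm",(A.inv().apply(np.array([x,y,z])-o["tool_pos"])*100).round(2),"rot",(A.inv()*B).as_rotvec(degrees=True).round(2),"F",np.round(o["force"],1))
E
python3 -c "
from mv import go
go(.567,.027,.245,-78.1)"
```

```text
clock 0.1 cm [5.075e+01 4.203e+01 2.000e-02] rot [ 7.000e-02 -5.000e-02  5.421e+01] F [0.2 0.3 0.6]
```

Emit:
play_rows:
  commands:
    - [[50.75,42.0,0,0,0,54.2,1],[50.75,42.0,0,0,0,54.2,1],[50.75,42.0,0,0,0,54.2,1],[50.75,42.0,0,0,0,54.2,1],[50.75,42.0,0,0,0,54.2,1],[50.75,42.0,0,0,0,54.2,1],[50.75,42.0,0,0,0,54.2,1],[50.75,42.0,0,0,0,54.2,1],[50.75,42.0,0,0,0,54.2,1],[50.75,42.0,0,0,0,54.2,1],[50.75,42.0,0,0,0,54.2,1],[50.75,42.0,0,0,0,54.2,1],[50.75,42.0,0,0,0,54.2,1],[50.75,42.0,0,0,0,54.2,1],[50.75,42.0,0,0,0,54.2,1],[50.75,42.0,0,0,0,54.2,1],[50.75,42.0,0,0,0,54.2,1],[50.75,42.0,0,0,0,54.2,1],[50.75,42.0,0,0,0,54.2,1],[50.75,42.0,0,0,0,54.2,1]]

```text
clock: 1.77
tool_pos: [0.5669, 0.0284, 0.2453]
orientation: [180.0, 0.0, -78.0]
force: [0.4, 0.5, -0.2]
opening: 0.0877
gripper_force: 0.0
```

Emit:
play_rows:
  commands:
    - [[0,0,3.5,0,0,0,1],[0,0,6,0,0,0,1],[0,0,7.7,0,0,0,1],[0,0,7.7,0,0,0,1],[0,0,7.7,0,0,0,0.75],[0,0,7.7,0,0,0,0.65],[0,0,7.7,0,0,0,0.6],[0,0,7.7,0,0,0,0.55],[0,0,7.7,0,0,0,0.5],[0,0,7.7,0,0,0,0.4],[0,0,7.7,0,0,0,0.4],[0,0,7.7,0,0,0,0.4],[0,0,7.7,0,0,0,0.4],[0,0,7.7,0,0,0,0.4]]

```text
clock: 2.93
tool_pos: [0.5681, 0.0278, 0.1691]
orientation: [-179.9, -0.0, -78.1]
force: [2.4, -0.5, 5.6]
opening: 0.0499
gripper_force: 29.9
```

Emit:
play_rows:
  commands:
    - [[0,0,-2,0,0,0,0.4],[0,0,-5,0,0,0,0.4],[0,0,-9,0,0,0,0.4],[0,0,-13,0,0,0,0.4],[-2,0.5,-13,0,0,0,0.4],[-5,1.2,-13,0,0,0,0.4],[-8.5,2,-13,0,0,0,0.4],[-12,2.8,-13,0,0,0,0.4],[-15.5,3.6,-13,0,0,0,0.4],[-19,4.4,-12,0,0,0,0.4],[-22.5,5.2,-10,0,0,0,0.4],[-26,6,-8,0,0,0,0.4],[-28.5,6.6,-5,0,0,0,0.4],[-30.1,7,-3,0,0,0,0.4],[-30.1,7,-3,0,0,0,0.4],[-30.1,7,-3,0,0,0,0.4],[-30.1,7,-3,0,0,0,0.4]]

```text
clock: 4.35
tool_pos: [0.4366, 0.3074, 0.1983]
orientation: [180.0, -0.1, -78.1]
force: [0.7, 0.6, -1.2]
opening: 0.0498
gripper_force: 29.8
```

```bash
cat > sn.py <<'E'
import sys,cv2
from plant import snapshot,get_obs
for n in("side","top"): cv2.imwrite(f"pics/{n}{sys.argv[1]}.png",snapshot(n)["frame"][:,:,::-1])
o=get_obs(); print(o["tool_pos"],o["orientation"],o["force"],o["opening"])
E
python3 sn.py 1
python3 - <<'E'
from ov import *
Y=(0,255,255)
overlay([(.438,.308,0,.055,.034,Y),(.438,.308,.125,.2,.025,(0,255,0))],"1","pics/ov2.png",f=4,wins={"side":(245,250,90,120),"top":(150,190,90,80)})
E
```

```text
[0.43721263 0.3074182  0.19922915] [-1.79949009e+02  3.80449234e-02 -7.81285717e+01] [ 0.08140143 -0.19305312 -1.57576046] 0.05017226105009484
```

View pics/ov2.png

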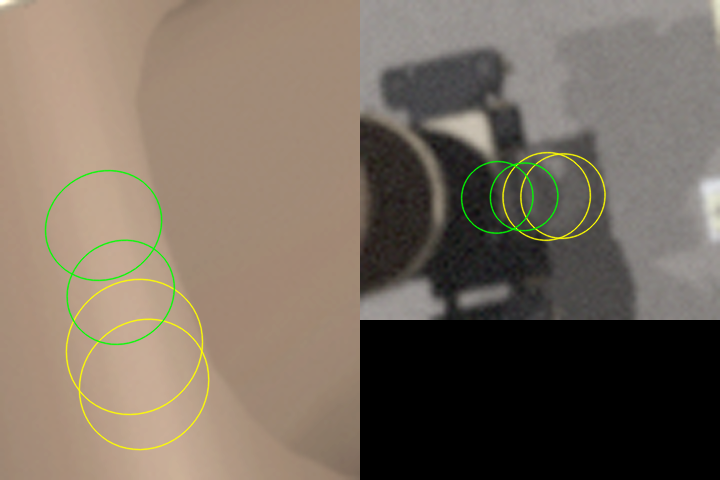

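Both views are blocked by the arm there: side shows only the link, and in top the gripper covers big. I'll rely on the mid-to-big displacement measured in each single image, (-0.128, 0.278), and lower while watching the force.

Emit:
play_rows:
  commands:
    - [[0.2,-0.25,2,0,0,0,0.4],[0.2,-0.25,4,0,0,0,0.4],[0.2,-0.25,5.5,0,0,0,0.4],[0.2,-0.25,6.5,0,0,0,0.4],[0.2,-0.25,6.8,0,0,0,0.4],[0.2,-0.25,7.1,0,0,0,0.4],[0.2,-0.25,7.4,0,0,0,0.4],[0.2,-0.25,7.7,0,0,0,0.4],[0.2,-0.25,7.7,0,0,0,0.4]]

```text
clock: 5.2
tool_pos: [0.4396, 0.3064, 0.1215]
orientation: [-180.0, 0.0, -78.1]
force: [0.8, -0.1, -1.2]
opening: 0.0497
gripper_force: 29.8
```

```bash
python3 -c "
from mv import *
go(.440,.306,.078,-78.1);o=get_obs();print(o['tool_pos'],o['moment'])"
```

```text
clock 5.2 cm [ 0.05 -0.03  4.35] rot [-0.02  0.02  0.01] F [ 0.8 -0.1 -1.2]
[0.43957867 0.30638918 0.12145878] [0.10093061 0.01234908 0.07154206]
```

The bottom is 7 mm below the rim with no contact force, so it is inside. I'll continue down.

Emit:
play_rows:
  commands:
    - [[0,0,1,0,0,0,0.4],[0,0,2,0,0,0,0.4],[0,0,3,0,0,0,0.4],[0,0,3.6,0,0,0,0.4],[0,0,4.0,0,0,0,0.4],[0,0,4.2,0,0,0,0.4],[0,0,4.3,0,0,0,0.4],[0,0,4.4,0,0,0,0.4],[0,0,4.4,0,0,0,0.4],[0,0,4.4,0,0,0,0.4]]

```text
clock: 6.03
tool_pos: [0.4397, 0.3066, 0.0781]
orientation: [-180.0, 0.0, -78.1]
force: [-1.5, 0.2, 4.7]
opening: 0.0498
gripper_force: 29.8
```

Emit:
play_rows:
  commands:
    - [[0,0,0,0,0,0,0.6],[0,0,0,0,0,0,0.65],[0,0,0,0,0,0,0.75],[0,0,0,0,0,0,0.75],[0,0,-1,0,0,0,0.75],[0,0,-3,0,0,0,0.75],[0,0,-7,0,0,0,0.75],[0,0,-11,0,0,0,0.75],[0,0,-15,0,0,0,0.9],[0,0,-18,0,0,0,1],[3,-2,-18,0,0,0,1],[7,-4,-18,0,0,0,1],[11,-6,-18,0,0,0,1],[15,-7,-18,0,0,0,1],[18.5,-7,-18,0,0,0,1],[22,-7,-18,0,0,0,1],[22,-7,-18,0,0,0,1],[22,-7,-18,0,0,0,1]]

```text
clock: 7.53
tool_pos: [0.5535, 0.1034, 0.258]
orientation: [-180.0, -0.0, -78.3]
force: [0.3, 0.7, 0.3]
opening: 0.0874
gripper_force: 0.0
```

```bash
python3 sn.py 2
python3 - <<'E'
from ov import *
Y=(0,255,255);G=(0,255,0)
overlay([(.440,.308,0,.055,.034,Y),(.4397,.3066,.004,.079,.025,G),(.554,.1055,.095,.19,.017,G)],"2","pics/ov3.png",f=3,wins={"side":(235,165,140,200),"top":(180,165,120,100)})
E
```

```text
[0.55337981 0.10546187 0.25785421] [-1.79978543e+02  1.19303844e-02 -7.81184681e+01] [0.16496047 0.31668208 0.59650431] 0.08726888662551961
```

View pics/ov3.png

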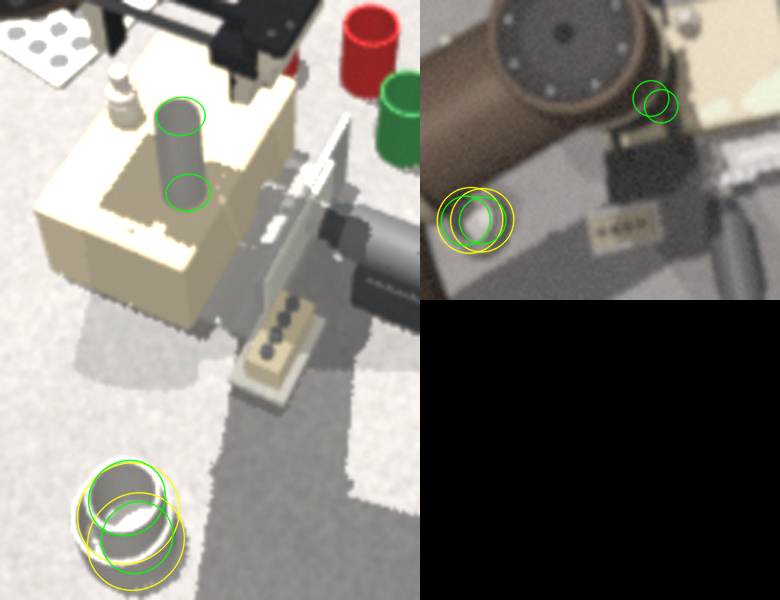

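Mid stands nested in big, with its rim at about (122,497) in the crop and big undisturbed. I'll do a rim-only fit of mid and small in this one side image for the relative displacement.

```bash
python3 - <<'E'
from fit import *
def rim(n,im,X,Y,z,r):
    c=proj(n,[[X,Y,z]])
    d=0
    q=proj(n,circ(X,Y,z,r)); N=q-c; N/=np.linalg.norm(N,axis=1)[:,None]
    for k in range(3):
        g=lambda p:map_coordinates(im[:,:,k],[p[:,1],p[:,0]],order=1)
        d=d+np.abs(g(q+N*.8)-g(q-N*.8))
    return np.minimum(d,150).mean()
G=np.arange(-.012,.0121,.001)
for nm,src,n,X,Y,z0,z,r in(("mid0","0","side",.568,.028,.095,.17,.025),("mid2","2","side",.4397,.3066,.004,.079,.025),("mid2","2","top",.4397,.3066,.004,.079,.025),("small0","0","side",.554,.1055,.095,.19,.017),("small2","2","side",.554,.1055,.095,.19,.017),("big2","2","side",.44,.308,0,.055,.034),("big2","2","top",.44,.308,0,.055,.034)):
    im=gaussian_filter(cv2.imread(f"pics/{n}{src}.png").astype(float),(.5,.5,0))
    S=np.array([[rim(n,im,X+a,Y+b,z,r)+rim(n,im,X+a,Y+b,z,r-.003) for b in G] for a in G])
    w=np.where(S>S.max()*.93); i,j=np.unravel_index(S.argmax(),S.shape)
    print(nm,src,n,"max",round(X+G[i],4),round(Y+G[j],4),"mean",(X+G[w[0]].mean()).round(4),(Y+G[w[1]].mean()).round(4),len(w[0]),S.max().round(0))
E
```

```text
mid0 0 side max 0.57 0.028 mean 0.5704 0.0291 22 213.0
mid2 2 side max 0.4417 0.3086 mean 0.4417 0.3078 11 241.0
mid2 2 top max 0.4427 0.3016 mean 0.4432 0.3018 17 107.0
small0 0 side max 0.556 0.1075 mean 0.555 0.108 17 229.0
small2 2 side max 0.557 0.1065 mean 0.5567 0.1064 9 202.0
big2 2 side max 0.443 0.311 mean 0.4433 0.3113 3 226.0
big2 2 top max 0.436 0.296 mean 0.4351 0.2967 23 91.0
```

Emit:
play_rows:
  commands:
    - [[0,0,3,0,0,0,1],[0,0,5.5,0,0,0,1],[0,0,7,0,0,0,0.9],[0,0,7,0,0,0,0.8],[0,0,7,0,0,0,0.7],[0,0,7,0,0,0,0.6],[0,0,7,0,0,0,0.5],[0,0,7,0,0,0,0.45],[0,0,7,0,0,0,0.4],[0,0,7,0,0,0,0.35],[0,0,7,0,0,0,0.3],[0,0,7,0,0,0,0.2],[0,0,7,0,0,0,0.2],[0,0,7,0,0,0,0.2],[0,0,7,0,0,0,0.2],[0,0,7,0,0,0,0.2]]

```text
clock: 8.97
tool_pos: [0.5537, 0.1055, 0.1877]
orientation: [-180.0, -0.0, -78.1]
force: [0.4, -0.3, 4.1]
opening: 0.0337
gripper_force: 30.0
```

Emit:
play_rows:
  commands:
    - [[0,0,-1.5,0,0,0,0.2],[0,0,-4,0,0,0,0.2],[-2,0.6,-5,0,0,0,0.2],[-5,1.6,-5,0,0,0,0.2],[-8.5,2.7,-5,0,0,0,0.2],[-12,3.8,-5,0,0,0,0.2],[-15.5,5,-5,0,0,0,0.2],[-18.5,6,-5,0,0,0,0.2],[-20.8,6.7,-5,0,0,0,0.2],[-22,7,-4,0,0,0,0.2],[-22,7,-2,0,0,0,0.2],[-22,7,0,0,0,0,0.2],[-22,7,0,0,0,0,0.2],[-22,7,0,0,0,0,0.2]]

```text
clock: 10.13
tool_pos: [0.4391, 0.3054, 0.1861]
orientation: [179.9, -0.1, -78.1]
force: [-0.1, 0.5, 0.3]
opening: 0.0333
gripper_force: 30.0
```

```bash
python3 -c "
from mv import *
go(.4397,.3066,.1647,-78.1);o=get_obs();print(o['tool_pos'],o['moment'])"
```

```text
clock 10.13 cm [-0.11 -0.09  2.14] rot [ 0.14 -0.14  0.01] F [-0.1  0.5  0.3]
[0.43907899 0.30535345 0.18613157] [ 0.0462903  -0.04509011  0.00173262]
```

Emit:
play_rows:
  commands:
    - [[-0.1,-0.05,0.5,0,0,0,0.2],[-0.1,-0.05,1,0,0,0,0.2],[-0.1,-0.05,1.3,0,0,0,0.2],[-0.1,-0.05,1.6,0,0,0,0.2],[-0.1,-0.05,1.9,0,0,0,0.2],[-0.1,-0.05,2.2,0,0,0,0.2],[-0.1,-0.05,2.2,0,0,0,0.2]]

```text
clock: 10.72
tool_pos: [0.4396, 0.3071, 0.1648]
orientation: [180.0, -0.0, -78.1]
force: [-0.2, -0.7, -0.5]
opening: 0.0339
gripper_force: 30.0
```

Emit:
play_rows:
  commands:
    - [[0,0,1,0,0,0,0.2],[0,0,2,0,0,0,0.2],[0,0,3,0,0,0,0.2],[0,0,4,0,0,0,0.2],[0,0,5,0,0,0,0.2],[0,0,5.7,0,0,0,0.2],[0,0,6.1,0,0,0,0.2],[0,0,6.3,0,0,0,0.2],[0,0,6.4,0,0,0,0.2],[0,0,6.45,0,0,0,0.2],[0,0,6.45,0,0,0,0.2],[0,0,6.45,0,0,0,0.2]]

```text
clock: 11.72
tool_pos: [0.44, 0.3076, 0.1013]
orientation: [-180.0, 0.0, -78.1]
force: [-1.0, 0.8, 0.1]
opening: 0.0335
gripper_force: 30.0
```

Emit:
play_rows:
  commands:
    - [[0,0,0.05,0,0,0,0.2],[0,0,0.1,0,0,0,0.2],[0,0,0.15,0,0,0,0.2],[0,0,0.15,0,0,0,0.2]]

```text
clock: 12.05
tool_pos: [0.4403, 0.3079, 0.1006]
orientation: [-179.9, 0.0, -78.0]
force: [-1.8, -0.6, 8.9]
opening: 0.0341
gripper_force: 30.0
```

Emit:
play_rows:
  commands:
    - [[0,0,0.1,0,0,0,0.45],[0,0,0.1,0,0,0,0.55],[0,0,0.1,0,0,0,0.6],[0,0,-1,0,0,0,0.6],[0,0,-4,0,0,0,0.6],[0,0,-8,0,0,0,0.8],[0,0,-12,0,0,0,1],[3,0,-12,0,0,-7,1],[6,0,-12,0,0,-14,1],[9,0,-12,0,0,-21,1],[12,-0.4,-12,0,0,-28,1],[15,-0.6,-12,0,0,-35,1],[18,-0.8,-12,0,0,-42,1],[21,-1,-12,0,0,-49,1],[24,-1.2,-12,0,0,-56,1],[25.9,-1.2,-12,0,0,-63,1],[25.9,-1.2,-12,0,0,-70,1],[25.9,-1.2,-12,0,0,-77,1],[25.9,-1.2,-12,0,0,-84,1],[25.9,-1.2,-12,0,0,-90,1]]

```text
clock: 13.72
tool_pos: [0.5048, 0.0561, 0.2191]
orientation: [-180.0, 0.0, 12.2]
force: [0.2, -0.4, -0.6]
opening: 0.0877
gripper_force: 0.0
```

```bash
python3 -c "
from mv import *
go(.5055,.057,.17,11.9)"; python3 sn.py 3
python3 - <<'E'
from ov import *
Y=(0,255,255);G=(0,255,0)
overlay([(.4397,.3066,.004,.079,.025,G),(.440,.3072,.008,.103,.017,G),(.440,.308,0,.055,.034,Y)],"3","pics/ov4.png",f=3,wins={"side":(235,165,140,200),"top":(180,165,120,100)})
E
```

```text
clock 13.72 cm [ 0.09 -0.08  4.91] rot [-0.    0.03  0.34] F [ 0.2 -0.4 -0.6]
[0.50482487 0.05628161 0.21914266] [1.79998735e+02 2.90396229e-02 1.20043129e+01] [ 0.20151406 -0.53862476 -0.33159753] 0.0878045250840904
```

View pics/ov4.png

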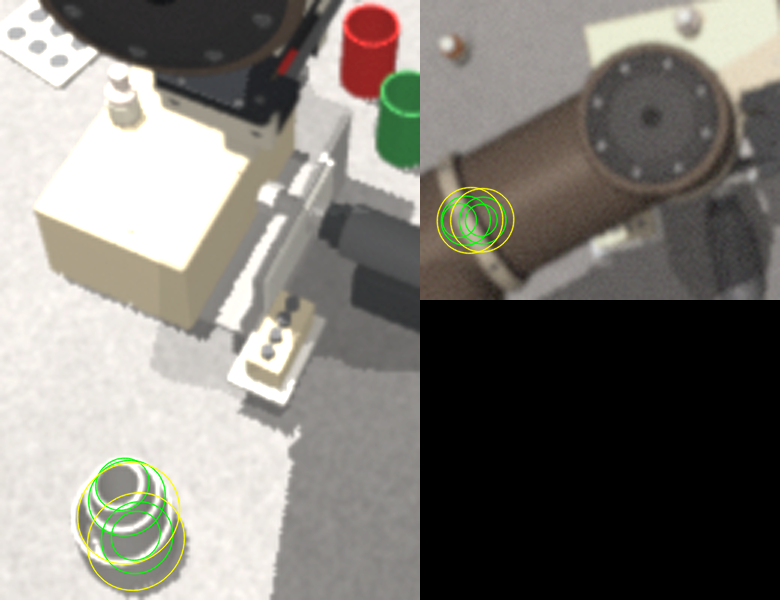

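All three beakers are nested upright (small's rim is at about (120,483)), and the bolt head shows at about (270,192) in the side crop. I'll check the head position.

```bash
python3 - <<'E'
from h import *
print(proj("side",[[.5055+.002,.057+.001,.07]]), "crop", (proj("side",[[.5075,.058,.07]])-(235,165)+.5)*3-.5)
E
```

```text
[[326.10015234 231.2497761 ]] crop [[274.30045702 199.74932829]]
```

Emit:
play_rows:
  commands:
    - [[0.07,-0.06,3,0,0,0,1],[0.07,-0.06,6,0,0,0,1],[0.07,-0.06,9,0,0,0,1],[0.07,-0.06,10.5,0,0,0,1],[0.07,-0.06,11,0,0,0,1],[0.07,-0.06,11.4,0,0,0,1],[0.07,-0.06,11.8,0,0,0,1],[0.07,-0.06,12.2,0,0,0,1],[0.07,-0.06,12.2,0,0,0,1]]

```text
clock: 14.57
tool_pos: [0.5058, 0.0573, 0.0976]
orientation: [-180.0, -0.0, 11.9]
force: [-0.4, -0.4, 0.2]
opening: 0.0876
gripper_force: 0.0
```

Emit:
play_rows:
  commands:
    - [[0,0,0.7,0,0,0,1],[0,0,1.4,0,0,0,1],[0,0,2.1,0,0,0,1],[0,0,2.75,0,0,0,1],[0,0,2.75,0,0,0,0.9],[0,0,2.75,0,0,0,0.8],[0,0,2.75,0,0,0,0.7],[0,0,2.75,0,0,0,0.6],[0,0,2.75,0,0,0,0.5],[0,0,2.75,0,0,0,0.4],[0,0,2.75,0,0,0,0.3],[0,0,2.75,0,0,0,0.2],[0,0,2.75,0,0,0,0.1],[0,0,2.75,0,0,0,0],[0,0,2.75,0,0,0,0],[0,0,2.75,0,0,0,0],[0,0,2.75,0,0,0,0],[0,0,2.75,0,0,0,0],[0,0,2.75,0,0,0,0],[0,0,2.75,0,0,0,0]]

```text
clock: 16.23
tool_pos: [0.5057, 0.0564, 0.0699]
orientation: [179.9, 0.0, 11.9]
force: [2.8, -5.7, 0.1]
opening: 0.0233
gripper_force: 30.0
```

Emit:
play_rows:
  commands:
    - [[0,0.05,0,0,0,0,0],[0,0.1,0,0,0,0,0],[0,0.1,0,0,0,0,0],[0,0.1,0,0,0,0,0],[0,0.1,0,0,0,0,0],[0,0.1,0,0,0,0,0],[0,0.1,0,0,0,0,0],[0,0.1,0,0,0,0,0],[0,0.1,0,0,0,0,0],[0,0.1,0,0,0,0,0],[0,0.1,0,0,0,0,0],[0,0.1,0,0,0,0,0],[0,0.1,0,0,0,0,0],[0,0.1,0,0,0,0,0],[0,0.1,0,0,0,0,0],[0,0.1,0,0,0,0,0],[0,0.1,0,0,0,0,0],[0,0.1,0,0,0,0,0]]

```text
clock: 17.73
tool_pos: [0.5058, 0.0562, 0.0699]
orientation: [-180.0, -0.0, 11.9]
force: [-1.2, 3.1, 1.0]
opening: 0.0234
gripper_force: 30.0
```

The opening is 23.4 mm where 22 was expected. I'll hold for a while and watch whether it changes.

Emit:
play_rows:
  commands:
    - [[0,-0.03,0,0,0,0,0],[0,-0.03,0,0,0,0,0],[0,-0.03,0,0,0,0,0],[0,-0.03,0,0,0,0,0],[0,-0.03,0,0,0,0,0],[0,-0.03,0,0,0,0,0],[0,-0.03,0,0,0,0,0],[0,-0.03,0,0,0,0,0],[0,-0.03,0,0,0,0,0],[0,-0.03,0,0,0,0,0],[0,-0.03,0,0,0,0,0],[0,-0.03,0,0,0,0,0]]

```text
clock: 18.73
tool_pos: [0.5057, 0.0564, 0.0699]
orientation: [180.0, 0.0, 11.9]
force: [0.9, -3.4, -0.2]
opening: 0.0237
gripper_force: 30.0
```

```bash
cat > w.py <<'E'
from plant import *
import numpy as np
for _ in range(12):
    snapshot("side"); o=get_obs(); print(round(o["clock"],2),round(o["opening"]*1e3,2),round(o["gripper_force"],1),o["force"].round(1) if hasattr(o["force"],'round') else o["force"],np.round(o["moment"],2),np.round(o["tool_pos"],4))
E
python3 w.py
```

```text
18.78 23.23 30.0 [ 0.9 -3.1  0.9] [-0.9  -0.33 -0.01] [0.5057 0.0564 0.0699]
18.83 23.57 30.0 [ 0.9 -2.6  2.2] [-0.95 -0.45  0.03] [0.5057 0.0564 0.0699]
18.88 23.31 30.0 [ 1.6 -3.1  1.8] [-0.98 -0.42 -0.  ] [0.5058 0.0564 0.0699]
18.93 23.51 30.0 [ 0.7 -2.2  1.6] [-1.03 -0.47  0.02] [0.5057 0.0564 0.0699]
18.98 23.4 30.0 [ 1.4 -2.9  1.4] [-1.09 -0.48  0.06] [0.5057 0.0564 0.0699]
19.03 23.16 30.0 [ 1.4 -2.8  0.9] [-1.1  -0.46  0.03] [0.5057 0.0564 0.0699]
19.08 23.51 30.0 [ 0.9 -3.2  0.7] [-1.13 -0.53  0.  ] [0.5058 0.0564 0.0699]
19.13 23.28 30.0 [ 1.4 -3.5  1.2] [-1.15 -0.5  -0.02] [0.5057 0.0564 0.0699]
19.18 23.24 30.0 [ 1.  -4.4  1.7] [-1.17 -0.5   0.02] [0.5057 0.0564 0.0699]
19.23 22.82 30.0 [ 0.9 -3.1  0.9] [-1.23 -0.5   0.03] [0.5057 0.0564 0.0699]
19.28 23.56 30.0 [ 1.1 -3.5  0.8] [-1.25 -0.52  0.04] [0.5057 0.0564 0.0699]
19.33 23.32 30.0 [ 1.5 -3.5  0.9] [-1.36 -0.52  0.01] [0.5057 0.0564 0.0699]
```

Emit:
play_rows:
  commands:
    - [[0,0.05,0,0,0,0,0],[0,0.05,0,0,0,0,0],[0,0.05,0,0,0,0,0],[0,0.05,0,0,0,0,0],[0,0.05,0,0,0,0,0],[0,0.05,0,0,0,0,0],[0,0.05,0,0,0,0,0],[0,0.05,0,0,0,0,0],[0,0.05,0,0,0,0,0],[0,0.05,0,0,0,0,0],[0,0.05,0,0,0,0,0],[0,0.05,0,0,0,0,0]]

```text
clock: 20.33
tool_pos: [0.5058, 0.0562, 0.0699]
orientation: [-180.0, -0.0, 11.9]
force: [-2.6, 4.6, 1.0]
opening: 0.0235
gripper_force: 30.0
```

```bash
python3 w.py
```

```text
20.38 23.52 30.0 [-1.9  4.8  1.8] [ 1.72  0.84 -0.07] [0.5058 0.0562 0.0699]
20.43 23.47 30.0 [-2.1  4.8  1.5] [1.72 0.8  0.01] [0.5058 0.0562 0.0699]
20.48 23.17 30.0 [-1.6  4.5  2.8] [1.66 0.85 0.02] [0.5058 0.0562 0.0699]
20.53 23.42 30.0 [-1.3  5.5  1.2] [1.74 0.82 0.03] [0.5058 0.0562 0.0698]
20.58 23.16 30.0 [-2.5  5.4  1.6] [1.79 0.84 0.03] [0.5058 0.0562 0.0699]
20.63 23.42 30.0 [-1.7  4.5  2.5] [1.71 0.82 0.04] [0.5058 0.0562 0.0698]
20.68 23.32 30.0 [-3.   5.3  2. ] [1.69 0.8  0.04] [0.5058 0.0562 0.0699]
20.73 23.19 30.0 [-1.9  5.6  2.1] [1.7  0.82 0.11] [0.5058 0.0562 0.0699]
20.78 23.19 30.0 [-2.4  4.6  1.3] [ 1.72  0.83 -0.01] [0.5058 0.0562 0.0699]
20.83 23.33 30.0 [-2.4  4.3  3. ] [ 1.72  0.76 -0.04] [0.5058 0.0562 0.0698]
20.88 23.14 30.0 [-1.7  5.   1.9] [ 1.71  0.75 -0.04] [0.5058 0.0562 0.0699]
20.93 22.97 30.0 [-2.3  5.   0.3] [ 1.75  0.87 -0.03] [0.5058 0.0562 0.0698]
```

The opening has held at 23.3 ± 0.1 mm for over 4 s with 30 N on the pads, so the bolt is stopped. The TCP is on the head centre and the beakers were seen nested, so I'm handing in.

```bash
python3 -c "
from plant import *
print(close_job())"
```

```text
the job is handed in; nothing more can be done
None
```

I nested the three beakers upright and handed the job in with the fingers gripping the bolt head at 30 N. The bolt looked stopped: the opening held at 23.3 mm for over 4 s. That is more than the 22 mm across flats, so the flats may not be fully on the pads, and the hand-in gave no verdict.

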